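# Find the rocking tub lid, press it home and hold it

## Task

One of the four tubs in the case tray has a lid that was never pushed home: press on the lids near their edges to find the one that rocks. Then push that lid straight down until it sits firmly on its tub, and finish there, still holding it down with the fingertips, so that I can tape it. Do not pull any lid up, and leave everything else where it stands.

Things in the scene. Friction and masses are not known exactly. Their poses are not given: they have to be found in the camera images.
- tray: low corrugated case tray 296 x 434 mm, walls 42 mm (72 mm at the corners), fixed; origin at the middle of its underside, y along its length. It has six places, 2 along x by 3 along y, 138 mm apart, centred in the tray: four hold tubs, one the can, one the jar, in any order
- tub_1: round tub 102 mm wide, full and heavy, fixed in the tray (it does not slide or tip); origin at the middle of its underside, z up. The top of its lid starts 128 mm above this origin. The four tubs and lids look the same; any one may have the loose lid. The rims, hidden by the lids' skirts, differ in height by some mm, so all lids start equally high (1 mm) and level and the loose one cannot be told by eye
- lid_1_top (a point): middle of the flat top of the lid of tub_1, z along the normal of that top; lid 110 mm wide, skirt 15 mm. Home, it rests on the rim (100 mm across): a press inside that moves it under 1 mm. Loose, it rocks about its middle under 1.5 to 4 N pressed 25 to 45 mm out, by up to 0.08 rad: that edge sinks 4 mm onto the rim, the far edge rises. It springs back level when let go
- lid_1 (a joint): how far the lid of tub_1 has gone straight down, m; all four start at 0, rocking leaves it near 0. A stiff fit: the loose lid, pressed at its middle, starts down at about 9 N, slides 4 mm (0.004), then stands firm on the rim, no longer rocks, and stays there. A light press near the edge does not seat it. A lid that is home stays within 0.001
- tub_2: round tub 102 mm wide, full and heavy, fixed in the tray (it does not slide or tip); origin at the middle of its underside, z up. The top of its lid starts 128 mm above this origin. The four tubs and lids look the same; any one may have the loose lid. The rims, hidden by the lids' skirts, differ in height by some mm, so all lids start equally high (1 mm) and level and the loose one cannot be told by eye
- lid_2_top (a point): middle of the flat top of the lid of tub_2, z along the normal of that top; lid 110 mm wide, skirt 15 mm. Home, it rests on the rim (100 mm across): a press inside that moves it under 1 mm. Loose, it rocks about its middle under 1.5 to 4 N pressed 25 to 45 mm out, by up to 0.08 rad: that edge sinks 4 mm onto the rim, the far edge rises. It springs back level when let go
- lid_2 (a joint): how far the lid of tub_2 has gone straight down, m; all four start at 0, rocking leaves it near 0. A stiff fit: the loose lid, pressed at its middle, starts down at about 9 N, slides 4 mm (0.004), then stands firm on the rim, no longer rocks, and stays there. A light press near the edge does not seat it. A lid that is home stays within 0.001
- tub_3: round tub 102 mm wide, full and heavy, fixed in the tray (it does not slide or tip); origin at the middle of its underside, z up. The top of its lid starts 128 mm above this origin. The four tubs and lids look the same; any one may have the loose lid. The rims, hidden by the lids' skirts, differ in height by some mm, so all lids start equally high (1 mm) and level and the loose one cannot be told by eye
- lid_3_top (a point): middle of the flat top of the lid of tub_3, z along the normal of that top; lid 110 mm wide, skirt 15 mm. Home, it rests on the rim (100 mm across): a press inside that moves it under 1 mm. Loose, it rocks about its middle under 1.5 to 4 N pressed 25 to 45 mm out, by up to 0.08 rad: that edge sinks 4 mm onto the rim, the far edge rises. It springs back level when let go
- lid_3 (a joint): how far the lid of tub_3 has gone straight down, m; all four start at 0, rocking leaves it near 0. A stiff fit: the loose lid, pressed at its middle, starts down at about 9 N, slides 4 mm (0.004), then stands firm on the rim, no longer rocks, and stays there. A light press near the edge does not seat it. A lid that is home stays within 0.001
- tub_4: round tub 102 mm wide, full and heavy, fixed in the tray (it does not slide or tip); origin at the middle of its underside, z up. The top of its lid starts 128 mm above this origin. The four tubs and lids look the same; any one may have the loose lid. The rims, hidden by the lids' skirts, differ in height by some mm, so all lids start equally high (1 mm) and level and the loose one cannot be told by eye
- lid_4_top (a point): middle of the flat top of the lid of tub_4, z along the normal of that top; lid 110 mm wide, skirt 15 mm. Home, it rests on the rim (100 mm across): a press inside that moves it under 1 mm. Loose, it rocks about its middle under 1.5 to 4 N pressed 25 to 45 mm out, by up to 0.08 rad: that edge sinks 4 mm onto the rim, the far edge rises. It springs back level when let go
- lid_4 (a joint): how far the lid of tub_4 has gone straight down, m; all four start at 0, rocking leaves it near 0. A stiff fit: the loose lid, pressed at its middle, starts down at about 9 N, slides 4 mm (0.004), then stands firm on the rim, no longer rocks, and stays there. A light press near the edge does not seat it. A lid that is home stays within 0.001
- can: a 74 mm wide, 108 mm tall food can, loose, standing in one of the tray's places among the tubs; origin at the middle of its underside
- jar: a 70 mm wide, 112 mm tall glass jar with a steel screw cap, loose, standing in one of the tray's places among the tubs; origin at the middle of its underside
- short_can: an 84 mm wide, 60 mm tall food can, loose on the table to the left of the tray; origin at the middle of its underside
- tall_can: a 74 mm wide, 108 mm tall food can, loose on the table to the right of the tray; origin at the middle of its underside
- packet: a food packet 60 x 140 mm and 170 mm tall, loose, standing on the table to the right of the tray; origin at the middle of its underside
- tape_gun: a hand tape dispenser lying flat, about 270 mm long and 55 mm high, loose on the table at the left; origin under the tape roll's axis
- marker: a felt marker 135 mm long, 17 mm thick, loose, lying on the table near the robot at the right; origin on the table under its middle
Not all that is in view belongs to the job. Leave any green or pink look-alike of the tub_3 alone.

How it is judged:
By the outcome, as a careful person would: the job done as asked, in the order asked, and still so for the second after the job is handed in, while the arm keeps its last pose, push and grip.
It also fails if it takes over 45 s, if anything falls off the work surface, if the arm or the gripper's body presses on something with over 40 N, if the wrist force passes 120 N, or if a joint passes its speed limit or range.

## Robot

A 7-joint arm with a two-finger parallel gripper is mounted at the origin on the work surface. World frame = base frame: x ahead of the robot, y to its left, z up, the work surface at z = 0. Lengths are in mm, angles in rad, forces in N, time in s.
With the tool pointing down it reaches from about 400 to 875 mm from the base axis. Payload 4.4 kg.
Tool frame: the origin (TCP) lies at the very end of the fingers, on their centre line; the grasp point (between the pads) lies 19 mm behind it; z points along the fingers, x is the direction in which the jaws open and shut, and the axes are right-handed (so a half turn about z gives the same grasp; the last joint's range is limited). The gripper opens to 85 mm and grips with 20 to 120 N. Pads are 22 mm wide; open, the fingers measure 114 mm over their backs; the gripper's body (76 mm by 85 mm) begins 54 mm behind the grasp point. The pads swing forward as they close: fully open they stand 13 mm farther back than shut.
Start: joints at [1.168, 0.628, 0.038, 1.517, -0.027, 0.996, -0.02], TCP at [214.832, -613.486, 231.313] pointing down, gripper open.
Joint ranges: [-3.06, 3.06], [-0.37, 2.12], [-1.25, 1.32], [0.18, 2.47], [-1.1, 4.24], [0.23, 1.98], [-2.94, 2.94]. Speed limits (rad/s): [2.57, 2.57, 3.14, 3.14, 3.14, 3.14, 3.14].

## Interface

Orientations are given as [roll, pitch, yaw] about the fixed x, y, z axes, in that order (R = Rz(yaw) Ry(pitch) Rx(roll)).
In Python, from cell import * gives the robot as it stands. The module is installed in compiled form; this text tells all that it offers.
- The arm moves only by the tool play_rows, never from a script. Its argument "targets" is a list of rows, each an object with "slide": the shift along the tool's x, y, z in mm, a list of three; "turn": the turn, a rotation vector about the tool's x, y, z in degrees, a list of three; "hand": the finger opening in mm, from 0 to 85.4. A call has 1 to 5 rows; each row shifts and turns the commanded pose from where the row before left it, along the tool's axes as they then stand; what a row does not reach is not made up. A row lasts 1/8 s, in which the tool goes at most 62.5 mm and 10.7 degrees, less where a joint would pass 70% of its speed; a pose out of reach is approached as far as the arm can. A call is refused whole if a number of a shift passes 62.5 or a number of a turn 10.7, either way. A call with a gripper value outside its range is refused whole. The fingers move at their own pace and stop on an object; the grip force is fixed at half the most. Time passes only in rows, so rows that do not move let the fingers close. It gives the time, the measured TCP pose, the force and the opening at its end, in the units of the state.
- read_state(): the state, without advancing time (a new reading comes with each control period).
- get_image(name): name is "scene" or "top"; returns (picture, depth): 400x640x3 uint8, blue, green, red; 400x640 float32, mm along the optical axis (not along the pixel's ray), 0 where there is no reading.
- calibration(name): a dict with "K" (3x3 intrinsics, pixels), "D" ([k1, k2, p1, p2, k3] as OpenCV has them; the pictures are not rectified), "R" (3x3) and "t" (3): a world point X has camera coordinates R X + t. Camera axes: x right, y down, z forward; pixel columns grow to the right and rows downward; lengths in mm; the calibration is good to about 2 mm. A picture is of the moment at which its call begins. calibration takes no time and is no camera call.
- finish_job(): hands the job in, once; it reports no verdict.
The state is a dict: "clock": time; "qpos": joint angles; "qd": joint speeds; "tau": joint torques, N m; "eef_pos": TCP position; "tool_rot": TCP orientation; "force": force on the tool from outside, world axes, zero at the start; "torque": the same for the moment, N m; "width": finger opening in mm.
Only numpy, scipy, OpenCV 4.12 (cv2) and the standard library are available. Lean on these libraries where they do the work, as an engineer would, in place of code of your own. Each camera call takes 0.05 s, during which the arm holds its last target.

## Working session

There is one attempt and no reset: what is moved stays moved. The work goes in short steps, Python scripts to look and compute and a tool call to move; the robot and the scene stay as the last step left them, time stands still between calls to the robot, and variables do not carry over. Pictures are saved under pics/ and viewed, and the job is handed in when it is done.

Besides the shell and the picture viewer there is one more tool, called after ">>>" as a command line: name --argument value ..., lists and objects as JSON in quotes. play_rows: Moves the arm, as the interface text tells. Its arguments: {"type":"object","properties":{"targets":{"type":"array"}},"required":["targets"]}

```bash
mkdir -p pics; ls; python3 - <<'E'
from cell import *
import cv2,numpy as np
s=read_state()
for k,v in s.items(): print(k,np.round(v,3))
for n in("scene","top"):
    im,d=get_image(n); cv2.imwrite(f"pics/{n}0.png",im); np.save(f"pics/{n}0.npy",d)
    c=calibration(n); print(n,{k:np.round(v,3).tolist() for k,v in c.items()})
E
```

```text
pics
clock 0.0
qpos [ 1.168  0.629  0.038  1.518 -0.027  0.996 -0.02 ]
qd [ 0.001 -0.001  0.     0.001 -0.003 -0.001  0.001]
tau [ 1.0000e-03 -5.6340e+01  1.2260e+00 -1.9344e+01  1.1000e-02  1.0000e-02
 -0.0000e+00]
eef_pos [ 214.613 -612.868  230.375]
tool_rot [ 3.142e+00  2.000e-03 -1.234e+00]
force [-0.253  0.199  0.068]
torque [ 0.001 -0.014  0.031]
width 85.28
scene {'K': [[371.457, 0.0, 322.153], [0.0, 371.457, 208.648], [0.0, 0.0, 1.0]], 'D': [-0.078, 0.0, 0.0, 0.0, 0.0], 'R': [[-0.333, 0.943, -0.01], [0.558, 0.189, -0.808], [-0.76, -0.275, -0.589]], 't': [211.332, -200.151, 1467.619]}
top {'K': [[372.432, 0.0, 320.089], [0.0, 372.432, 199.509], [0.0, 0.0, 1.0]], 'D': [-0.011, 0.0, 0.0, 0.0, 0.0], 'R': [[0.011, -1.0, 0.015], [-0.987, -0.013, -0.161], [0.162, -0.013, -0.987]], 't': [-52.542, 538.327, 1111.761]}
```

View pics/top0.png

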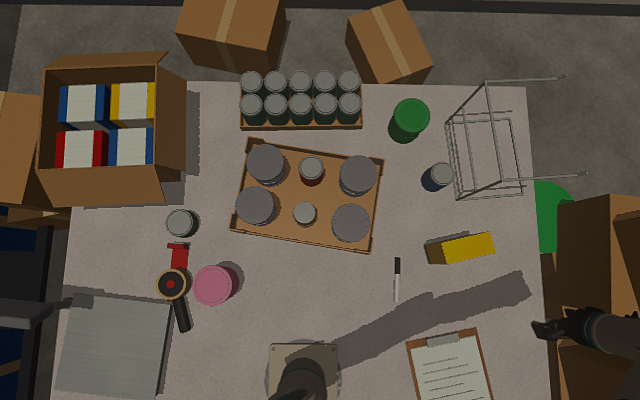

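View pics/scene0.png

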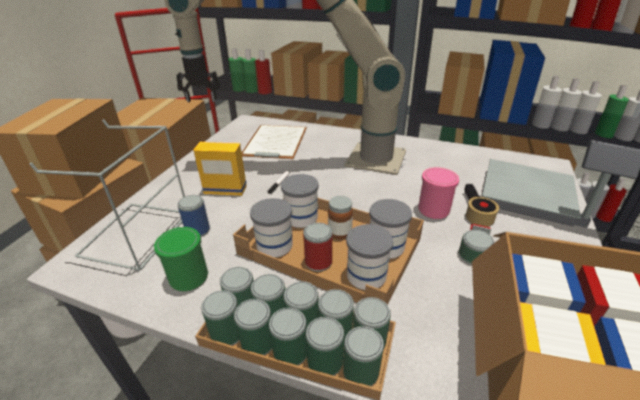

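The top view shows the tray with four grey-lidded tubs at about (266,163), (255,205), (358,175) and (351,222). The can and jar stand between them at (312,170) and (305,213). The look-alikes are outside the tray: green at (409,120) and pink at (214,285). Next I'll measure the lids.

```bash
cat > h.py <<'E'
import cv2,numpy as np
from cell import *
def cloud(n,d):
    c=calibration(n);K,D=np.array(c['K']),np.array(c['D'])
    v,u=np.mgrid[0:400,0:640]
    p=cv2.undistortPoints(np.stack([u.ravel(),v.ravel()],1).astype(float).reshape(-1,1,2),K,D).reshape(-1,2)
    z=d.ravel(); X=np.stack([p[:,0]*z,p[:,1]*z,z],1)
    W=(X-np.array(c['t']))@np.array(c['R']); W[z==0]=np.nan
    return W.reshape(400,640,3)
E
python3 - <<'E'
from h import *
d=np.load('pics/top0.npy');W=cloud('top',d)
for (u,v) in [(266,163),(255,205),(358,175),(351,222),(312,170),(305,213)]:
    z0=np.nanmedian(W[v-4:v+5,u-4:u+5,2])
    m=np.zeros((400,640),bool);m[v-28:v+29,u-28:u+29]=1
    m&=np.abs(W[...,2]-z0)<5
    n,l,st,ce=cv2.connectedComponentsWithStats(m.astype(np.uint8),connectivity=4)
    m=l==l[v,u]
    P=W[m]; (cx,cy),r=cv2.minEnclosingCircle(P[:,:2].astype(np.float32))
    print((u,v),'z',round(z0,1),'mean',P.mean(0).round(1),'circ',round(cx,1),round(cy,1),'diam',round(2*r,1),'n',len(P), 'std',P[:,2].std().round(2))
im=cv2.imread('pics/top0.png')[125:265,215:400]
cv2.imwrite('pics/crop0.png',cv2.resize(im,None,fx=4,fy=4,interpolation=cv2.INTER_CUBIC))
E
```

```text
(266, 163) z 132.6 mean [633.3 117.  132.4] circ 634.1 117.0 diam 110.9 n 1076 std 1.92
(255, 205) z 132.9 mean [507.2 142.2 132.5] circ 508.0 142.5 diam 111.3 n 1134 std 1.93
(358, 175) z 132.0 mean [ 603.7 -156.1  132.3] circ 604.6 -156.2 diam 110.9 n 1085 std 1.85
(351, 222) z 132.7 mean [ 460.  -133.3  132.3] circ 460.4 -133.9 diam 111.1 n 1146 std 1.89
(312, 170) z 113.2 mean [623.7 -17.7 112.7] circ 625.1 -17.3 diam 73.5 n 454 std 2.02
(305, 213) z 115.7 mean [489.3  -0.  115.9] circ 489.3 0.1 diam 63.4 n 373 std 1.94
```

View pics/crop0.png

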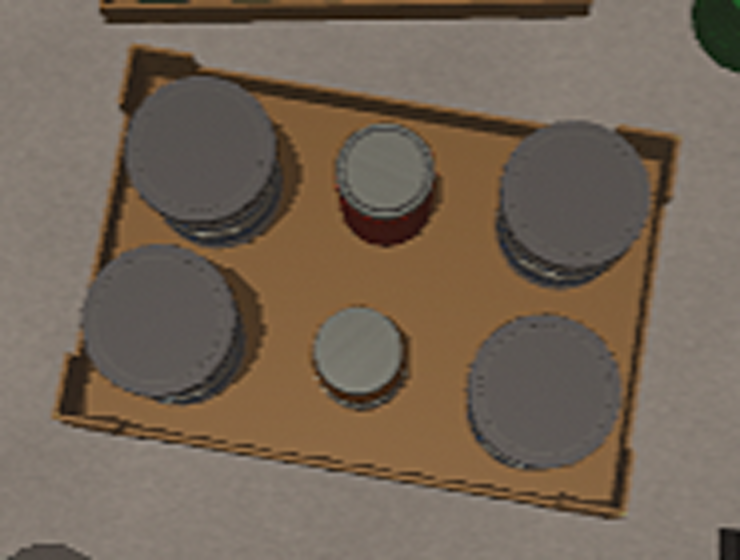

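All four lids measure 111 mm across at z≈132, as they should. Centres are A(634,117), B(508,142), C(604,-156) and D(460,-134). I'll probe D first, 35 mm out.

```bash
cat >> h.py <<'E'
from scipy.spatial.transform import Rotation as R
C=dict(A=(633.7,117.0),B=(507.6,142.3),C=(604.1,-156.1),D=(460.2,-133.5))
def to(x,y,z):
    s=read_state();Rm=R.from_euler('xyz',s['tool_rot']).as_matrix()
    d=np.array([x,y,z])-s['eef_pos']; t=Rm.T@d
    n=int(np.ceil(np.abs(t).max()/60))
    print('t',round(s['clock'],2),'pos',np.round(s['eef_pos'],1),'rot',np.round(s['tool_rot'],3),'F',np.round(s['force'],2),'w',s['width'])
    print('tool delta',t.round(1),'n',n,'per',(t/n).round(2))
E
python3 -c "
from h import *
to(495,-134,220)"
```

```text
t 0.1 pos [ 214.7 -612.9  230.5] rot [ 3.142e+00  2.000e-03 -1.234e+00] F [1.17 0.3  0.34] w 85.44668795781494
tool delta [-359.4 -422.9   11.1] n 8 per [-44.92 -52.86   1.39]
```

>>> play_rows --targets '[{"slide":[-40,-47,0],"turn":[0,0,0],"hand":0},{"slide":[-40,-47,0],"turn":[0,0,0],"hand":0},{"slide":[-40,-47,0],"turn":[0,0,0],"hand":0},{"slide":[-40,-47,0],"turn":[0,0,0],"hand":0},{"slide":[-40,-47,5],"turn":[0,0,0],"hand":0}]'

```text
clock: 0.72
eef_pos: [371.5, -345.4, 226.4]
tool_rot: [-3.141, -0.001, -1.234]
force: [1.4, 0.2, -0.7]
width: 0.2
```

>>> play_rows --targets '[{"slide":[-40,-47,0],"turn":[0,0,0],"hand":0},{"slide":[-40,-47,0],"turn":[0,0,0],"hand":0},{"slide":[-40,-47,0],"turn":[0,0,0],"hand":0},{"slide":[-40,-47,6],"turn":[0,0,0],"hand":0},{"slide":[0,0,0],"turn":[0,0,0],"hand":0}]'

```text
clock: 1.35
eef_pos: [497.3, -127.6, 219.7]
tool_rot: [-3.14, 0.003, -1.223]
force: [-0.4, -0.8, -0.0]
width: 0.4
```

```bash
python3 -c "
from h import *
to(495,-134,145)
print(np.round(read_state()['qpos'],2))"
```

```text
t 1.35 pos [ 497.3 -127.6  219.7] rot [-3.140e+00  3.000e-03 -1.223e+00] F [-0.44 -0.79 -0.  ] w 0.4030254827902702
tool delta [ 5.4  4.5 74.7] n 2 per [ 2.71  2.24 37.33]
[ 0.2   0.45 -0.    1.91 -0.    0.79 -1.02]
```

>>> play_rows --targets '[{"slide":[0,0,40],"turn":[0,0,0],"hand":0},{"slide":[0,0,34],"turn":[0,0,0],"hand":0},{"slide":[0,0,0],"turn":[0,0,0],"hand":0}]'

```text
clock: 1.72
eef_pos: [492.5, -134.5, 144.4]
tool_rot: [3.136, 0.003, -1.235]
force: [0.2, 0.3, -0.1]
width: -0.1
```

```bash
python3 -c "
from h import *
to(495,-134,135)"
```

```text
t 1.73 pos [ 492.5 -134.5  144.4] rot [ 3.136e+00  3.000e-03 -1.235e+00] F [ 0.25  0.27 -0.08] w -0.14032103280652972
tool delta [ 0.4 -2.5  9.3] n 1 per [ 0.39 -2.53  9.35]
```

>>> play_rows --targets '[{"slide":[0,0,8],"turn":[0,0,0],"hand":0},{"slide":[0,0,2],"turn":[0,0,0],"hand":0},{"slide":[0,0,0],"turn":[0,0,0],"hand":0}]'

```text
clock: 2.1
eef_pos: [495.5, -134.1, 137.0]
tool_rot: [-3.141, -0.001, -1.234]
force: [-0.3, 0.7, 0.9]
width: 0.0
```

>>> play_rows --targets '[{"slide":[0,0,1],"turn":[0,0,0],"hand":0},{"slide":[0,0,0],"turn":[0,0,0],"hand":0}]'

```text
clock: 2.35
eef_pos: [495.3, -133.9, 135.6]
tool_rot: [-3.141, -0.0, -1.234]
force: [-0.3, 0.1, -1.0]
width: -0.1
```

>>> play_rows --targets '[{"slide":[0,0,1],"turn":[0,0,0],"hand":0},{"slide":[0,0,0],"turn":[0,0,0],"hand":0}]'

```text
clock: 2.6
eef_pos: [495.1, -133.9, 134.3]
tool_rot: [3.142, 0.0, -1.234]
force: [-0.8, -0.7, -0.4]
width: 0.1
```

>>> play_rows --targets '[{"slide":[0,0,1],"turn":[0,0,0],"hand":0},{"slide":[0,0,0],"turn":[0,0,0],"hand":0}]'

```text
clock: 2.85
eef_pos: [495.1, -133.9, 133.2]
tool_rot: [3.141, 0.0, -1.234]
force: [-0.5, 0.0, 0.5]
width: 0.1
```

>>> play_rows --targets '[{"slide":[0,0,1],"turn":[0,0,0],"hand":0},{"slide":[0,0,0],"turn":[0,0,0],"hand":0}]'

```text
clock: 3.1
eef_pos: [495.1, -133.9, 132.2]
tool_rot: [3.141, 0.0, -1.234]
force: [0.2, 0.1, -0.2]
width: 0.2
```

>>> play_rows --targets '[{"slide":[0,0,1],"turn":[0,0,0],"hand":0},{"slide":[0,0,0],"turn":[0,0,0],"hand":0}]'

```text
clock: 3.35
eef_pos: [495.2, -134.0, 131.8]
tool_rot: [-3.141, -0.0, -1.234]
force: [-1.3, -0.6, 4.2]
width: -0.2
```

>>> play_rows --targets '[{"slide":[0,0,0.5],"turn":[0,0,0],"hand":0},{"slide":[0,0,0],"turn":[0,0,0],"hand":0}]'

```text
clock: 3.6
eef_pos: [495.2, -134.0, 131.7]
tool_rot: [-3.141, -0.0, -1.234]
force: [-2.3, 0.7, 8.5]
width: 0.0
```

>>> play_rows --targets '[{"slide":[0,0,0.5],"turn":[0,0,0],"hand":0},{"slide":[0,0,0],"turn":[0,0,0],"hand":0}]'

```text
clock: 3.85
eef_pos: [495.2, -134.0, 131.6]
tool_rot: [-3.141, -0.0, -1.234]
force: [-2.5, 0.4, 12.0]
width: -0.2
```

D stays put: 131.6 mm under 12 N, so it is home. Next is C.

>>> play_rows --targets '[{"slide":[0,0,-20],"turn":[0,0,0],"hand":0},{"slide":[0,0,0],"turn":[0,0,0],"hand":0}]'

```text
clock: 4.1
eef_pos: [496.1, -134.2, 151.3]
tool_rot: [-3.139, -0.002, -1.234]
force: [-0.5, -0.1, -0.5]
width: 0.0
```

```bash
python3 -c "
from h import *
to(569,-154,136)"
```

```text
t 4.1 pos [ 496.1 -134.2  151.3] rot [-3.139e+00 -2.000e-03 -1.234e+00] F [-0.5  -0.1  -0.52] w 0.013996411466464147
tool delta [ 42.8 -62.2  15.5] n 2 per [ 21.38 -31.09   7.77]
```

>>> play_rows --targets '[{"slide":[21.5,-31,0],"turn":[0,0,0],"hand":0},{"slide":[21.5,-31,0],"turn":[0,0,0],"hand":0},{"slide":[0,0,8],"turn":[0,0,0],"hand":0},{"slide":[0,0,7],"turn":[0,0,0],"hand":0},{"slide":[0,0,0],"turn":[0,0,0],"hand":0}]'

```text
clock: 4.72
eef_pos: [565.9, -153.5, 134.1]
tool_rot: [3.139, 0.002, -1.234]
force: [-0.6, -0.8, 1.2]
width: 0.1
```

>>> play_rows --targets '[{"slide":[0,0,1],"turn":[0,0,0],"hand":0},{"slide":[0,0,0],"turn":[0,0,0],"hand":0}]'

```text
clock: 4.97
eef_pos: [567.7, -154.0, 134.6]
tool_rot: [-3.141, -0.0, -1.234]
force: [0.2, 0.5, -0.0]
width: 0.0
```

>>> play_rows --targets '[{"slide":[0,0,1],"turn":[0,0,0],"hand":0},{"slide":[0,0,0],"turn":[0,0,0],"hand":0}]'

```text
clock: 5.22
eef_pos: [567.8, -154.0, 133.4]
tool_rot: [-3.141, -0.0, -1.234]
force: [-0.3, -0.3, 0.9]
width: -0.1
```

>>> play_rows --targets '[{"slide":[0,0,1],"turn":[0,0,0],"hand":0},{"slide":[0,0,0],"turn":[0,0,0],"hand":0}]'

```text
clock: 5.48
eef_pos: [567.8, -154.0, 132.3]
tool_rot: [3.142, 0.0, -1.234]
force: [-0.8, 0.2, 0.2]
width: 0.3
```

>>> play_rows --targets '[{"slide":[0,0,0.7],"turn":[0,0,0],"hand":0},{"slide":[0,0,0],"turn":[0,0,0],"hand":0}]'

```text
clock: 5.72
eef_pos: [567.9, -154.0, 131.9]
tool_rot: [-3.141, -0.0, -1.234]
force: [-0.1, 0.2, 3.2]
width: 0.1
```

>>> play_rows --targets '[{"slide":[0,0,0.7],"turn":[0,0,0],"hand":0},{"slide":[0,0,0],"turn":[0,0,0],"hand":0}]'

```text
clock: 5.98
eef_pos: [567.9, -154.1, 131.7]
tool_rot: [-3.141, -0.0, -1.234]
force: [-1.9, 0.7, 7.2]
width: 0.2
```

C is firm too: 131.7 mm at 7 N. Next is A.

>>> play_rows --targets '[{"slide":[0,0,-25],"turn":[0,0,0],"hand":0},{"slide":[0,0,0],"turn":[0,0,0],"hand":0}]'

```text
clock: 6.22
eef_pos: [569.2, -154.4, 157.3]
tool_rot: [-3.138, -0.002, -1.234]
force: [0.8, -0.1, 0.9]
width: 0.2
```

```bash
python3 -c "
from h import *
to(628,82,136)"
```

```text
t 6.22 pos [ 569.2 -154.4  157.3] rot [-3.138e+00 -2.000e-03 -1.234e+00] F [ 0.8  -0.14  0.9 ] w 0.23745019270981801
tool delta [-203.7 -133.6   21.3] n 4 per [-50.92 -33.39   5.32]
```

>>> play_rows --targets '[{"slide":[-51,-33.5,0],"turn":[0,0,0],"hand":0},{"slide":[-51,-33.5,0],"turn":[0,0,0],"hand":0},{"slide":[-51,-33.5,0],"turn":[0,0,0],"hand":0},{"slide":[-51,-33.5,0],"turn":[0,0,0],"hand":0},{"slide":[0,0,0],"turn":[0,0,0],"hand":0}]'

```text
clock: 6.85
eef_pos: [626.8, 91.5, 154.7]
tool_rot: [-3.14, 0.005, -1.224]
force: [0.0, -0.6, -0.4]
width: 0.1
```

>>> play_rows --targets '[{"slide":[0,0,12],"turn":[0,0,0],"hand":0},{"slide":[0,0,8],"turn":[0,0,0],"hand":0},{"slide":[0,0,0],"turn":[0,0,0],"hand":0},{"slide":[0,0,0],"turn":[0,0,0],"hand":0}]'

```text
clock: 7.35
eef_pos: [627.0, 81.8, 135.9]
tool_rot: [3.142, -0.0, -1.235]
force: [0.8, -0.6, -0.3]
width: -0.1
```

>>> play_rows --targets '[{"slide":[0,0,1],"turn":[0,0,0],"hand":0},{"slide":[0,0,0],"turn":[0,0,0],"hand":0}]'

```text
clock: 7.6
eef_pos: [627.0, 82.7, 135.1]
tool_rot: [-3.141, -0.0, -1.234]
force: [-0.2, -0.0, -1.0]
width: -0.0
```

>>> play_rows --targets '[{"slide":[0,0,1],"turn":[0,0,0],"hand":0},{"slide":[0,0,0],"turn":[0,0,0],"hand":0}]'

```text
clock: 7.85
eef_pos: [626.8, 82.8, 133.9]
tool_rot: [3.142, 0.0, -1.234]
force: [0.7, 0.6, 0.8]
width: -0.2
```

>>> play_rows --targets '[{"slide":[0,0,1],"turn":[0,0,0],"hand":0},{"slide":[0,0,0],"turn":[0,0,0],"hand":0}]'

```text
clock: 8.1
eef_pos: [626.8, 82.8, 132.8]
tool_rot: [3.141, 0.0, -1.234]
force: [0.4, 1.2, 0.3]
width: 0.4
```

>>> play_rows --targets '[{"slide":[0,0,1],"turn":[0,0,0],"hand":0},{"slide":[0,0,0],"turn":[0,0,0],"hand":0}]'

```text
clock: 8.35
eef_pos: [626.9, 82.8, 131.9]
tool_rot: [-3.142, -0.0, -1.234]
force: [-0.1, 0.5, 0.4]
width: -0.1
```

>>> play_rows --targets '[{"slide":[0,0,0.7],"turn":[0,0,0],"hand":0},{"slide":[0,0,0],"turn":[0,0,0],"hand":0}]'

```text
clock: 8.6
eef_pos: [626.9, 82.7, 131.2]
tool_rot: [-3.142, -0.0, -1.234]
force: [-0.5, -0.2, 0.9]
width: 0.2
```

>>> play_rows --targets '[{"slide":[0,0,0.7],"turn":[0,0,0],"hand":0},{"slide":[0,0,0],"turn":[0,0,0],"hand":0}]'

```text
clock: 8.85
eef_pos: [627.0, 82.7, 130.6]
tool_rot: [-3.141, -0.0, -1.234]
force: [0.3, -0.8, 1.4]
width: -0.4
```

>>> play_rows --targets '[{"slide":[0,0,0.7],"turn":[0,0,0],"hand":0},{"slide":[0,0,0],"turn":[0,0,0],"hand":0}]'

```text
clock: 9.1
eef_pos: [626.9, 82.7, 129.9]
tool_rot: [-3.142, -0.0, -1.234]
force: [-0.2, -0.7, 1.8]
width: 0.3
```

```bash
python3 -c "
from h import *
to(633.7,117,136)"
```

```text
t 9.1 pos [626.9  82.7 129.9] rot [-3.142 -0.    -1.234] F [-0.21 -0.73  1.77] w 0.286685408456369
tool delta [-30.1 -17.7  -6.1] n 1 per [-30.12 -17.72  -6.15]
```

A gives way: it sank from about 131.9 to 129.9 mm under only 1.8 N, whereas C and D took 7–12 N within about 0.3 mm. That is the rocking lid. I'll lift off, move to its middle and check that it sprang back.

>>> play_rows --targets '[{"slide":[0,0,-18],"turn":[0,0,0],"hand":0},{"slide":[0,0,0],"turn":[0,0,0],"hand":0},{"slide":[-30,-17.5,0],"turn":[0,0,0],"hand":0},{"slide":[0,0,0],"turn":[0,0,0],"hand":0},{"slide":[0,0,0],"turn":[0,0,0],"hand":0}]'

```text
clock: 9.72
eef_pos: [633.3, 116.4, 147.8]
tool_rot: [3.141, -0.001, -1.234]
force: [-0.3, -0.6, 0.2]
width: -0.1
```

```bash
python3 -c "
from h import *
to(633.7,117,132)
im,d=get_image('scene');cv2.imwrite('pics/s1.png',cv2.resize(im[150:330,200:460],None,fx=3,fy=3,interpolation=cv2.INTER_CUBIC))"
```

```text
t 9.72 pos [633.3 116.4 147.8] rot [ 3.141e+00 -1.000e-03 -1.234e+00] F [-0.34 -0.57  0.2 ] w -0.09336436532091587
tool delta [-0.4 -0.6 15.8] n 1 per [-0.42 -0.56 15.8 ]
```

View pics/s1.png

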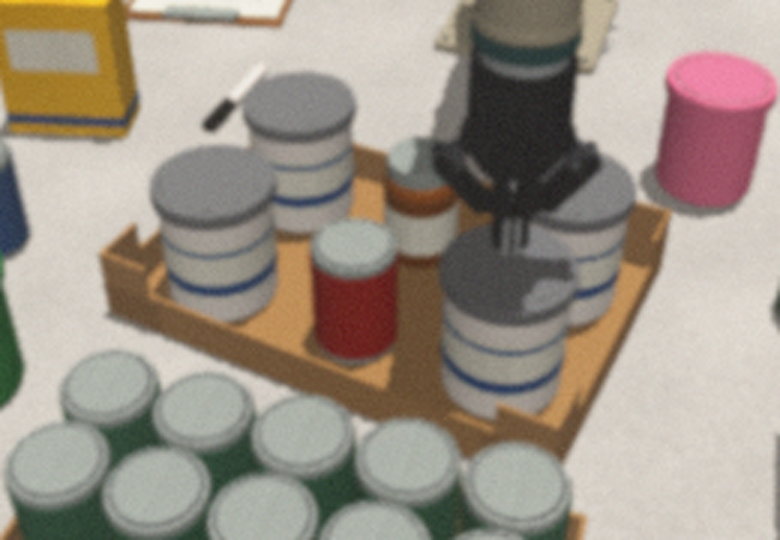

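The crop shows the fingertips at about (512,235), just above the middle of lid A (front right tub). Everything else is standing as before. Pressing down now.

>>> play_rows --targets '[{"slide":[0,0,8],"turn":[0,0,0],"hand":0},{"slide":[0,0,6],"turn":[0,0,0],"hand":0},{"slide":[0,0,1],"turn":[0,0,0],"hand":0},{"slide":[0,0,0],"turn":[0,0,0],"hand":0}]'

```text
clock: 10.28
eef_pos: [633.4, 116.8, 132.6]
tool_rot: [3.141, 0.0, -1.234]
force: [-0.3, 0.9, -0.2]
width: 0.2
```

>>> play_rows --targets '[{"slide":[0,0,1],"turn":[0,0,0],"hand":0},{"slide":[0,0,0],"turn":[0,0,0],"hand":0}]'

```text
clock: 10.52
eef_pos: [633.7, 117.0, 132.1]
tool_rot: [-3.141, -0.0, -1.234]
force: [-0.2, 0.1, 2.3]
width: 0.3
```

>>> play_rows --targets '[{"slide":[0,0,1],"turn":[0,0,0],"hand":0},{"slide":[0,0,0],"turn":[0,0,0],"hand":0}]'

```text
clock: 10.78
eef_pos: [633.7, 117.0, 131.8]
tool_rot: [-3.141, -0.0, -1.234]
force: [-1.8, 0.1, 6.6]
width: -0.1
```

>>> play_rows --targets '[{"slide":[0,0,1],"turn":[0,0,0],"hand":0},{"slide":[0,0,0],"turn":[0,0,0],"hand":0}]'

```text
clock: 11.02
eef_pos: [633.7, 117.0, 131.1]
tool_rot: [-3.141, -0.0, -1.234]
force: [-2.0, -0.3, 7.6]
width: -0.0
```

Contact was at 132.1, confirming it had sprung back. It is now starting to slide.

>>> play_rows --targets '[{"slide":[0,0,1],"turn":[0,0,0],"hand":0},{"slide":[0,0,0],"turn":[0,0,0],"hand":0}]'

```text
clock: 11.28
eef_pos: [633.7, 117.0, 130.1]
tool_rot: [-3.141, -0.0, -1.234]
force: [-2.4, -1.2, 7.4]
width: 0.1
```

>>> play_rows --targets '[{"slide":[0,0,1],"turn":[0,0,0],"hand":0},{"slide":[0,0,0],"turn":[0,0,0],"hand":0}]'

```text
clock: 11.52
eef_pos: [633.8, 117.0, 129.2]
tool_rot: [-3.141, -0.0, -1.234]
force: [-2.8, -0.3, 8.4]
width: 0.0
```

>>> play_rows --targets '[{"slide":[0,0,1],"turn":[0,0,0],"hand":0},{"slide":[0,0,0],"turn":[0,0,0],"hand":0}]'

```text
clock: 11.78
eef_pos: [633.7, 117.0, 128.2]
tool_rot: [-3.141, -0.0, -1.234]
force: [-3.5, -0.6, 8.7]
width: 0.4
```

>>> play_rows --targets '[{"slide":[0,0,1],"turn":[0,0,0],"hand":0},{"slide":[0,0,0],"turn":[0,0,0],"hand":0}]'

```text
clock: 12.02
eef_pos: [633.8, 117.0, 127.9]
tool_rot: [-3.14, -0.0, -1.234]
force: [-4.2, 0.3, 13.0]
width: -0.2
```

>>> play_rows --targets '[{"slide":[0,0,1],"turn":[0,0,0],"hand":0},{"slide":[0,0,0],"turn":[0,0,0],"hand":0},{"slide":[0,0,0],"turn":[0,0,0],"hand":0}]'

```text
clock: 12.4
eef_pos: [633.8, 117.0, 127.8]
tool_rot: [-3.14, -0.0, -1.234]
force: [-5.2, -0.8, 18.2]
width: -0.2
```

>>> play_rows --targets '[{"slide":[0,0,0.5],"turn":[0,0,0],"hand":0},{"slide":[0,0,0],"turn":[0,0,0],"hand":0},{"slide":[0,0,0],"turn":[0,0,0],"hand":0},{"slide":[0,0,0],"turn":[0,0,0],"hand":0}]'

```text
clock: 12.9
eef_pos: [633.8, 117.0, 127.8]
tool_rot: [-3.14, -0.0, -1.234]
force: [-6.5, -1.3, 20.8]
width: 0.1
```

```bash
python3 -c "
from h import *
im,d=get_image('top');cv2.imwrite('pics/t2.png',cv2.resize(im[125:265,215:400],None,fx=4,fy=4,interpolation=cv2.INTER_CUBIC))
W=cloud('top',d)
for n,(x,y) in C.items():
    m=np.hypot(W[...,0]-x,W[...,1]-y)<48;m&=np.abs(W[...,2]-131)<7;print(n,m.sum(),np.median(W[m][:,2]).round(2))
to(*C['A'],128)"
```

```text
A 220 128.3
B 69 131.81
C 833 132.33
D 889 132.58
t 12.95 pos [633.8 117.  127.8] rot [-3.14  -0.    -1.234] F [-6.16 -0.79 21.06] w -0.1848159259824989
tool delta [-0.1  0.1 -0.2] n 1 per [-0.06  0.1  -0.24]
```

View pics/t2.png

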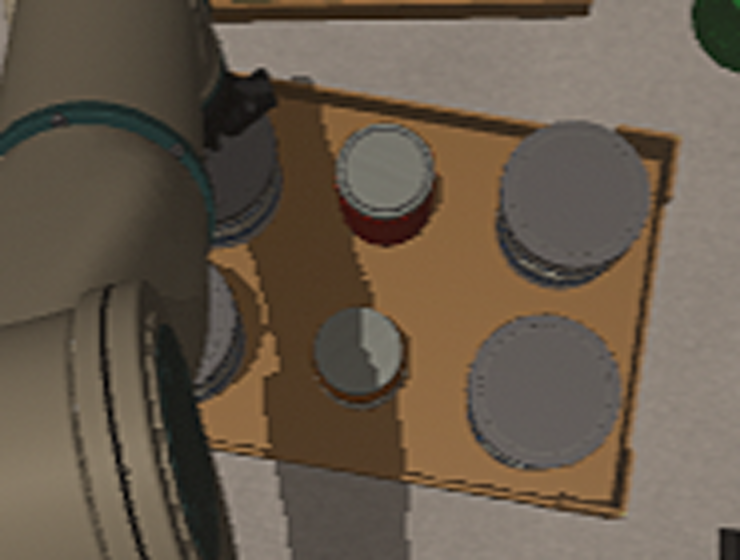

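The picture shows can (385,170), jar (360,350) and the other tubs where they were. Lid A now reads about 4 mm lower (128.3 against 132.6) and stands firm under 21 N. Handing in.

```bash
python3 -c "
from cell import *
print(finish_job())"
```

```text
the job is handed in; nothing more can be done
None
```

I found the loose lid, pushed it home, and handed the job in with the closed fingertips still holding it down at about 21 N. It is on the tub at about x 634, y 117 mm, at the far left of the tray as seen from the robot.

- **Finding it:** I pressed three lids about 35 mm from their middles. The two right-hand lids held firm at 12 N and 7 N. The far-left lid sank about 2 mm under only 1.8 N and sprang back when let go. I did not press the fourth lid (near left), because the rocking was already clear.
- **Seating it:** Pressed at its middle, the lid slid from 132.1 to 127.9 mm at about 7 to 9 N. It then stood firm at 127.8 mm as the force rose to 21 N.
- **Last checks:** Camera depth shows this lid about 4 mm lower than before, and the two right-hand lids unchanged. The last picture showed the can, the jar and the right-hand tubs where they started. The arm hid most of the near-left tub; the part in view looked unmoved. That picture showed only the tray area, so I did not re-check the loose things on the table. The arm stayed above the tray and its lids while probing and pressing. A sideways force of about 6 N remains on the tool while it presses, but the tip has not moved.

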